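# Nip the ferrule jar in the cam vice, unscrew its cap and hold it ready

## Task

The clear jar of brass ferrules stands loose between the jaws of the small bench vice: swing the vice's red-handled lever fully over to close the jaws on it, so that the jar cannot turn. Then unscrew the tight yellow cap anticlockwise until its thread lets go, lift it straight up no more than a finger's breadth or so above the open mouth, and finish while still holding it there, level and centred over the jar, so I can take it from you. The jar must stay standing in the closed vice without turning or being pulled up, and the other things on the counter stay where they are.

Things in the scene. Friction and masses are not known exactly. Their poses are not given: they have to be found in the camera images.
- vice: Blue cam-lock bench vice bolted to the counter, bed 104 mm wide (its x), 275 mm long (y from -82 to +193 mm), 22 mm high. Origin on the counter below the middle of the closed V-jaws, where the jar stands; z up. Fixed V-jaw at -y, moving V-jaw at +y (tops 74 mm above the counter, 96 mm wide), cam lever with its pivot at y = +150 mm.
- vice_lever (a joint): Angle of the vice's cam lever, rad: near 0 = jaws open, 1.5 = end stop, jaws fully closed. It grows anticlockwise seen from above. It stays where it is left. Up to 0.5 N m turns it (6 N at the handle); the jaws close 4 mm per rad, meet the jar near 1 rad and nip the jar with about 35 N at the end stop.
- vice_handle (a point): Half-way up the upright red handle at the lever's end: a post 20 mm in diameter, 48 mm high (66 to 114 mm above the counter; this point at 90 mm), 85 mm from the pivot. In the vice's x, y it lies at (+60, +210) mm with the lever at 0 and at (-56, +214) mm with it at 1.5. A flat steel arm, top 65 mm above the counter, joins it to the pivot.
- vice_pivot (a point): Point on the vertical axis of the lever's pivot, 90 mm above the counter (as high as vice_handle).
- jar_mouth (a point): Centre of the jar's mouth in the plane of the rim, 103 mm above the jar's underside (125 mm above the counter while it stands on the vice's bed); z along the jar's axis, upward.
- jar: Clear jar of brass ferrules, about 0.4 kg, origin under its centre: body 70 mm in diameter, 63 mm high, sloping in to a 46 mm neck from 74 mm up. Its three-start thread has a lead of 15 mm a turn: the cap unscrews anticlockwise seen from above, rises 2 mm and lets go after 0.85 rad (50 degrees); at 0.95 to 1.7 rad it lifts straight off; past 1.85 rad it meets the next thread.
- jar_label (a point): Middle of the blank paper label on the jar's side, 35 mm from the jar's axis and 32 mm above its underside. The label may face any way.
- cap_center (a point): Centre of the yellow screw cap, half-way up: 62 mm in diameter over its ribs, 25 mm high, z along its axis, upward. Screwed tight (about 0.6 N m starts it, then easier) its centre is 7 mm below the rim's plane, 118 mm above the counter; the jar's shoulder begins 9 mm below its lower edge. It is clear of the rim when its centre is more than 12.5 mm above the rim's plane.
- bolt_bin: Bystander: open blue stock bin of bolts, 105 x 150 x 60 mm. Origin under its centre.
- spare_jar: Bystander: closed jar with black cap and paper label, 66 mm in diameter, 105 mm high. Origin under its centre.
- wrench: Bystander: steel wrench 170 mm long lying flat. Origin at its middle, on the counter.
- carton: Bystander: yellow carton 70 x 110 x 45 mm. Origin under its centre.
Things that resemble listed ones, but are neither listed nor needed, are in the scene too. Of the things shaped like the part that bears cap_center, the yellow one is meant.

How it is judged:
By the outcome, as a careful person would: the job done as asked, in the order asked, and still so for the second after the job is handed in, while the arm keeps its last pose, push and grip.
It also fails if it takes over 42 s, if anything falls off the work surface, if the arm or the gripper's body presses on something with over 40 N, if the wrist force passes 120 N, or if a joint passes its speed limit or range.

## Robot

A 7-joint arm with a two-finger parallel gripper is mounted at the origin on the work surface. World frame = base frame: x ahead of the robot, y to its left, z up, the work surface at z = 0. Lengths are in m, angles in rad, forces in N, time in s.
With the tool pointing down it reaches from about 0.425 to 0.8 m from the base axis. Payload 8.3 kg.
Tool frame: the origin (TCP) lies on the front face of the gripper's body, between the roots of the fingers; the fingertips stand 73 mm ahead of it and the grasp point (between the pads) lies grasp_offset ahead of it (grasp_offset is the distance from the TCP to the grasp point, in m); z points along the fingers, y is the line along which they close (so a half turn about z gives the same grasp; the last joint's range is limited). The gripper opens to 85 mm and grips with 20 to 120 N. Pads are 22 mm wide; open, the fingers measure 114 mm over their backs; the gripper's body (76 mm by 85 mm) begins 54 mm behind the grasp point. The pads swing forward as they close: fully open they stand 13 mm farther back than shut.
Start: joints at [1.051, 0.383, 0.016, 1.37, -0.006, 1.388, -0.046], TCP at [0.276, -0.561, 0.304] pointing down, gripper open.
Joint ranges: [-2.95, 2.95], [-0.25, 2.06], [-1.52, 1.56], [0.18, 2.33], [-1.44, 4.58], [0.02, 2.06], [-3.01, 3.01]. Speed limits (rad/s): [2.39, 2.39, 3.01, 3.01, 3.14, 3.14, 3.14].

## Interface

Orientations are given as [roll, pitch, yaw] about the fixed x, y, z axes, in that order (R = Rz(yaw) Ry(pitch) Rx(roll)).
In Python, from workcell import sense, camera, get_calibration, sign_off, search_frame, silhouettes, tip_of, grasp_offset gives the robot as it stands.
- The arm moves only by the tool drive_tool, never from a script. Its argument "steps" is a list that holds one entry, the list of rows, each a list of 7 numbers: the turn, a rotation vector about the world's x, y, z in degrees, then the shift along the world's x, y, z in mm, then the closure in counts, from 0 (fully open) to 255 (shut). A call has 1 to 20 rows; each row is the pose to reach, as a shift and turn from the pose commanded when the call began; what a row does not reach only later rows make up. A row lasts 1/8 s, in which the tool goes at most 62.5 mm and 10.7 degrees, less where a joint would pass 70% of its speed; a pose out of reach is approached as far as the arm can. A call with a gripper value outside its range is refused whole. The fingers move at their own pace and stop on an object; "squeeze" is the grip in N (left out, the last holds). Time passes only in rows, so rows that repeat a pose let the fingers close. It gives the time, the measured TCP pose, the force, the opening and the grip force at its end, in the units of the state.
- sense(): the state, without advancing time (a new reading comes with each control period).
- camera(name): name is "scene" or "top" or "wrist"; returns the picture (420x560x3 uint8, red, green, blue); there is no depth.
- get_calibration(name): a dict with "vfov" (degrees; the focal length in pixels is half the picture's height over the tangent of half this angle, whatever the lens; pixels are square), "cx", "cy" (the principal point, pixels), "rvec" (rotation vector, rad) and "tvec" (3), from world to camera coordinates, as OpenCV has them. Camera axes: x right, y down, z forward; pixel columns grow to the right and rows downward; lengths in m; the calibration is good to about 2 mm. The wrist camera is an equidistant fisheye: a pixel r from the principal point sees the ray r / f radians off the axis. A picture is of the moment at which its call begins: read the wrist's pose just before it. get_calibration takes no time and is no camera call; for the wrist camera it gives the pose at the moment of the call.
- sign_off(): hands the job in; it is judged then, once.
Trained networks look in the newest picture that a camera, given by its name, has taken for a name from the list of things; names that differ only in an ending like _2 or _b are one class to them, and where a whole thing is asked for, a point or a joint stands for the part that bears it (a point fixed in the world has none). Each returns a list of dicts, best first, with "score" (0 to 1); they miss things now and then, are a little off and sometimes report something else, mostly with a low value. They report only what shows in the picture. A call takes as long as a camera call. They do not tell look-alikes from the thing itself.
- search_frame(camera, target): "at" ([x, y, z] in m, in world coordinates, good to about 4 mm: the middle of the surface that is visible of it).
- silhouettes(camera, target): "mask" (420x560 bool, what is visible of it).
- tip_of(camera, target): "at" ([x, y, z] in m, in world coordinates, good to about 4 mm: a listed point, or the origin of a listed thing).
The state is a dict: "clock": time; "joint_positions": joint angles; "dq": joint speeds; "tau": joint torques, N m; "position": TCP position; "ee_rot": TCP orientation; "wrist_force": force on the tool from outside, world axes, zero at the start; "moment": the same for the moment, N m; "gripper_width": finger opening in m; "finger_force": force on a finger pad.
Only numpy, scipy, OpenCV 4.12 (cv2) and the standard library are available. Lean on these libraries where they do the work, as an engineer would, in place of code of your own. Each camera call takes 0.05 s, during which the arm holds its last target. There are 200 camera calls.

## Working session

There is one attempt and no reset: what is moved stays moved. The work goes in short steps, Python scripts to look and compute and a tool call to move; the robot and the scene stay as the last step left them, time stands still between calls to the robot, and variables do not carry over. Pictures are saved under pics/ and viewed, at most 10 in all, crops included, and the job is handed in when it is done.

Besides the shell and the picture viewer there is one more tool, called after "Emit:" as name(argument=value, ...) on one line, values as JSON. drive_tool: Moves the arm, as the interface text tells. Its arguments: {"type":"object","properties":{"steps":{"type":"array","items":{"type":"array","items":{"type":"array","items":{"type":"number"}}}},"squeeze":{"type":"number"}},"required":["steps"]}

```bash
mkdir -p pics; python3 - <<'E'
from workcell import *
import cv2,numpy as np
s=sense();print(s['clock'],s['position'],s['ee_rot'],s['gripper_width'],grasp_offset)
a=[]
for c in ['scene','top']:
    im=camera(c);a.append(im)
    for t in ['vice','vice_handle','vice_pivot','jar_mouth','cap_center','jar','jar_label','bolt_bin','spare_jar','wrench','carton']:
        print(c,t,[(round(d['score'],2),np.round(d['at'],3).tolist()) for d in tip_of(c,t)][:3])
cv2.imwrite('pics/a.png',a[0][:,:,::-1]);cv2.imwrite('pics/b.png',a[1][:,:,::-1])
print(sense()['clock'])
E
```

```text
0.0 [ 0.27552272 -0.56059434  0.30287019] [-3.13964487e+00  6.62202666e-05  4.56847402e-01] 0.08522881512974063 0.0539
scene vice [(0.84, [0.551, -0.149, 0.002])]
scene vice_handle [(0.72, [0.625, 0.074, 0.09])]
scene vice_pivot [(0.55, [0.565, 0.002, 0.09])]
scene jar_mouth []
scene cap_center [(0.71, [0.371, 0.043, 0.015]), (0.66, [0.555, -0.14, 0.117]), (0.62, [0.341, -0.142, 0.015])]
scene jar [(0.76, [0.552, -0.141, 0.02])]
scene jar_label [(0.98, [0.555, -0.177, 0.056])]
scene bolt_bin [(0.71, [0.45, -0.328, 0.002])]
scene spare_jar [(0.87, [0.577, -0.317, -0.001])]
scene wrench [(0.67, [0.427, -0.154, 0.0])]
scene carton [(0.95, [0.689, -0.122, 0.003]), (0.47, [0.452, -0.327, 0.001])]
top vice [(0.63, [0.549, -0.143, -0.0])]
top vice_handle [(0.75, [0.621, 0.069, 0.09]), (0.52, [0.452, -0.334, -0.0])]
top vice_pivot [(0.78, [0.564, 0.01, 0.09])]
top jar_mouth []
top cap_center [(0.74, [0.373, 0.04, 0.012]), (0.69, [0.34, -0.14, 0.012])]
top jar [(0.74, [0.55, -0.141, 0.023])]
top jar_label [(0.98, [0.556, -0.172, 0.058])]
top bolt_bin [(0.95, [0.456, -0.332, -0.001])]
top spare_jar [(0.87, [0.578, -0.316, 0.001])]
top wrench [(0.69, [0.429, -0.156, -0.0])]
top carton [(0.87, [0.69, -0.121, 0.002]), (0.51, [0.619, 0.069, 0.092]), (0.49, [0.554, -0.175, 0.054])]
1.2
```

View pics/a.png

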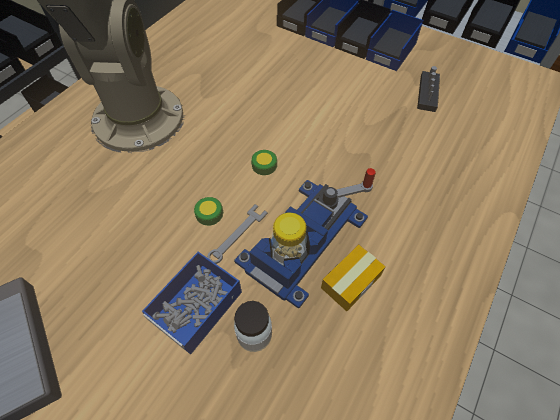

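View pics/b.png

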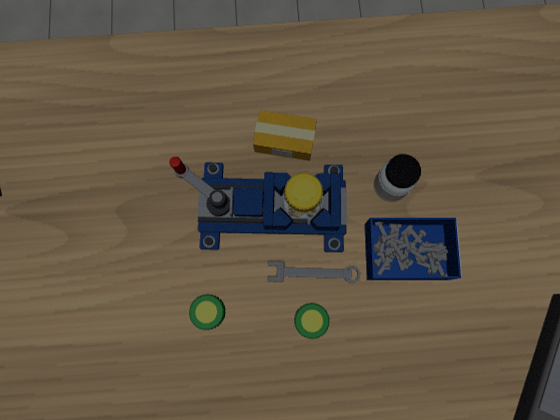

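The scene view shows the yellow-capped jar in the vice at about px (290,228), with the red handle at (370,178). The two green caps are look-alikes. The top view agrees, with the handle at (177,165) and the cap at (303,190). I'll move to hover over the handle.

Emit:
drive_tool(steps=[[[0,0,22,347,632,-50,0],[0,0,22,347,632,-50,0],[0,0,22,347,632,-50,0],[0,0,22,347,632,-50,0],[0,0,22,347,632,-50,0],[0,0,22,347,632,-50,0],[0,0,22,347,632,-50,0],[0,0,22,347,632,-50,0],[0,0,22,347,632,-50,0],[0,0,22,347,632,-50,0],[0,0,22,347,632,-50,0],[0,0,22,347,632,-50,0],[0,0,22,347,632,-50,0],[0,0,22,347,632,-50,0],[0,0,22,347,632,-50,0],[0,0,22,347,632,-50,0]]])

```text
clock: 3.2
position: [0.6226, 0.0697, 0.2542]
ee_rot: [3.141, 0.0, 0.839]
wrist_force: [-0.0, 0.1, 0.2]
gripper_width: 0.0854
finger_force: 0.0
```

```bash
python3 - <<'E'
from workcell import *
import cv2,numpy as np
s=sense();print(s['clock'],s['position'],s['ee_rot'],s['wrist_force'])
im=camera('wrist');cv2.imwrite('pics/c.png',im[:,:,::-1])
for t in ['vice_handle','vice_pivot','vice']:
    print(t,[(round(d['score'],2),np.round(d['at'],4).tolist()) for d in tip_of('wrist',t)][:3])
E
```

```text
3.2 [0.62264764 0.06967039 0.25423624] [3.14088817e+00 7.35118813e-05 8.38750830e-01] [-0.0244767   0.14468847  0.21833338]
vice_handle [(0.87, [0.6208, 0.0735, 0.086])]
vice_pivot [(0.9, [0.5665, 0.0085, 0.0924])]
vice [(0.68, [0.5474, -0.1433, 0.0005])]
```

View pics/c.png

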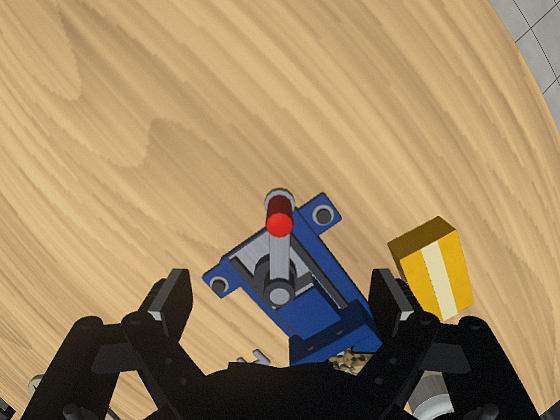

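The wrist view shows the red handle at (280,215) centred between the fingers, with nothing in the way. Next: descend and grip.

Emit:
drive_tool(steps=[[[0,0,1,-2,3,-50,0],[0,0,1,-2,3,-105,0],[0,0,1,-2,3,-105,0],[0,0,1,-2,3,-105,255],[0,0,1,-2,3,-105,255],[0,0,1,-2,3,-105,255],[0,0,1,-2,3,-105,255],[0,0,1,-2,3,-105,255],[0,0,1,-2,3,-105,255],[0,0,1,-2,3,-105,255]]], squeeze=40)

```text
clock: 4.65
position: [0.6218, 0.074, 0.1506]
ee_rot: [3.139, -0.002, 0.858]
wrist_force: [0.5, -0.7, 5.3]
gripper_width: 0.019
finger_force: 38.8
```

Emit:
drive_tool(steps=[[[0,0,8,-9.5,7,0,255],[0,0,16,-20,12.5,0,255],[0,0,24,-31,17,0,255],[0,0,32,-42.5,19.5,0,255],[0,0,40,-54.5,20.5,0,255],[0,0,48,-66.5,19.5,0,255],[0,0,56,-78,17.5,0,255],[0,0,64,-89,13.5,0,255],[0,0,70,-97,9.5,0,255],[0,0,70,-97,9.5,0,255],[0,0,70,-97,9.5,0,255]]])

```text
clock: 6.02
position: [0.5234, 0.0851, 0.1505]
ee_rot: [3.141, -0.001, 2.081]
wrist_force: [-6.2, 3.8, 12.2]
gripper_width: 0.0193
finger_force: 40.9
```

Emit:
drive_tool(steps=[[[0,0,5,-6,-4,0,255],[0,0,7,-9,-6,0,255],[0,0,9,-11,-7.5,0,255],[0,0,9,-11,-7.5,0,255]]])

```text
clock: 6.52
position: [0.5131, 0.0784, 0.1505]
ee_rot: [3.138, -0.0, 2.239]
wrist_force: [-2.5, 5.4, 8.5]
gripper_width: 0.0188
finger_force: 40.5
```

```bash
python3 - <<'E'
from workcell import *
import numpy as np
s=sense();print(s['wrist_force'],s['moment'])
for c in ['scene','top']:
  camera(c)
  for t in ['vice_handle','vice_pivot','vice','cap_center','jar']:
    print(c,t,[(round(d['score'],2),np.round(d['at'],4).tolist()) for d in tip_of(c,t)][:3])
E
```

```text
[-2.46944891  5.35969566  8.45701544] [ 1.10508699  0.57170174 -0.10015539]
scene vice_handle [(0.66, [0.5646, 0.0051, 0.0919]), (0.65, [0.4495, -0.3251, 0.0015]), (0.63, [0.5198, 0.0774, 0.0897])]
scene vice_pivot []
scene vice [(0.57, [0.5485, -0.1442, 0.002])]
scene cap_center [(0.85, [0.5529, -0.1411, 0.1172]), (0.76, [0.3733, 0.0437, 0.0166]), (0.56, [0.3425, -0.1436, 0.0108])]
scene jar [(0.87, [0.5529, -0.1441, 0.0199])]
top vice_handle [(0.79, [0.5139, 0.0713, 0.0896]), (0.46, [0.5583, 0.0045, 0.0904])]
top vice_pivot [(0.63, [0.5636, 0.008, 0.0886]), (0.39, [0.5572, -0.1747, 0.0546])]
top vice [(0.8, [0.5473, -0.1428, 0.0014]), (0.54, [0.5549, -0.1426, 0.1165])]
top cap_center [(0.8, [0.3412, -0.1439, 0.0127]), (0.75, [0.5513, -0.1416, 0.1146]), (0.7, [0.3713, 0.0383, 0.0142])]
top jar [(0.8, [0.5497, -0.1421, 0.0216])]
```

Emit:
drive_tool(steps=[[[0,0,2,-2.5,-2,0,255],[0,0,4,-5,-4,0,255],[0,0,4,-5,-4,0,255]]])

```text
clock: 7.5
position: [0.5123, 0.077, 0.1508]
ee_rot: [3.126, 0.002, 2.311]
wrist_force: [26.4, 18.7, -20.3]
gripper_width: 0.0191
finger_force: 40.6
```

The lever is against its end stop: 32 N of push and no further motion. I'll release the load, open the fingers, rise and go above the cap.

Emit:
drive_tool(steps=[[[0,0,-3,4,3,0,255],[0,0,-3,4,3,0,0],[0,0,-3,4,3,0,0],[0,0,-3,4,3,0,0],[0,0,-3,4,3,0,0],[0,0,-3,4,3,60,0],[0,0,-3,4,3,110,0],[0,0,-12,15,-55,120,0],[0,0,-22,25,-110,120,0],[0,0,-32,35,-160,120,0],[0,0,-42,45,-216,120,0],[0,0,-52,45,-216,120,0],[0,0,-60,45,-216,120,0],[0,0,-60,45,-216,120,0],[0,0,-60,45,-216,120,0]]])

```text
clock: 9.38
position: [0.5526, -0.1437, 0.2689]
ee_rot: [-3.141, 0.0, 1.263]
wrist_force: [-1.1, -0.6, 0.2]
gripper_width: 0.0856
finger_force: 0.0
```

```bash
python3 - <<'E'
from workcell import *
import cv2,numpy as np
s=sense();print(s['position'],s['ee_rot'],s['wrist_force'],s['joint_positions'])
im=camera('wrist');cv2.imwrite('pics/d.png',im[:,:,::-1])
k=get_calibration('wrist');print(k)
for t in ['cap_center','vice_handle','jar']:
    print(t,[(round(d['score'],2),np.round(d['at'],4).tolist()) for d in tip_of('wrist',t)][:3])
im=camera('top');cv2.imwrite('pics/e.png',cv2.resize(im[120:280,140:380,::-1],None,fx=3,fy=3))
for t in ['cap_center','vice_handle','vice_pivot','jar_label']:
    print(t,[(round(d['score'],2),np.round(d['at'],4).tolist()) for d in tip_of('top',t)][:3])
E
```

```text
[ 0.55264293 -0.14373866  0.2688573 ] [-3.14143835e+00  3.59969882e-05  1.26317568e+00] [-1.09848152 -0.64432741  0.20854255] [ 0.62592377  0.33490181 -0.54010235  1.55746559  0.17640651  1.29831299
 -0.244901  ]
{'vfov': 65.70646984690485, 'cx': 280.2022014920388, 'cy': 208.97382526179456, 'rvec': array([-2.78945699,  0.43420563,  0.06931571]), 'tvec': array([-5.71283005e-01,  2.99958934e-04,  3.57622570e-01])}
cap_center [(0.87, [0.3746, 0.0368, 0.0126]), (0.83, [0.5488, -0.1456, 0.1167]), (0.59, [0.3454, -0.1435, 0.0113])]
vice_handle []
jar [(0.92, [0.5506, -0.1407, 0.0216]), (0.72, [0.4245, -0.1541, 0.0001])]
cap_center [(0.58, [0.3693, 0.0379, 0.0105])]
vice_handle [(0.61, [0.517, 0.0794, 0.0911])]
vice_pivot [(0.85, [0.5604, 0.0073, 0.0899])]
jar_label []
```

View pics/d.png

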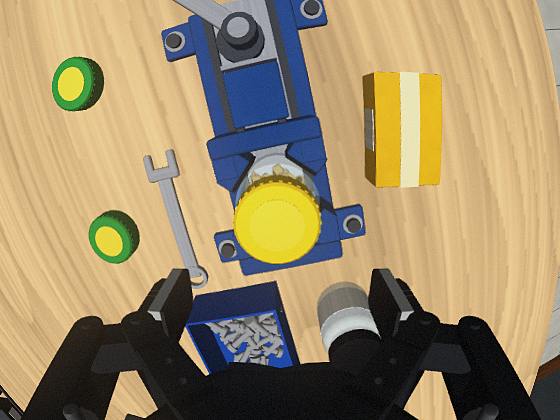

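View pics/e.png

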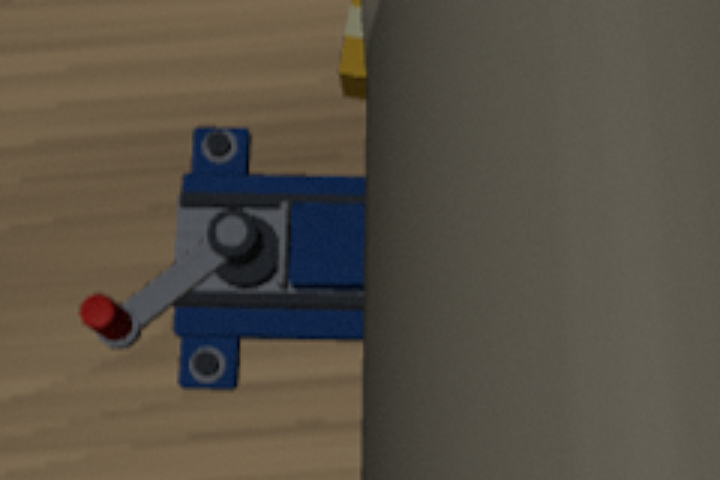

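The wrist view shows the jaws closed on the jar and the yellow cap at (277,222). The top crop shows the lever swung fully over, handle at (105,315). I'll fit the cap's position to its silhouette.

```bash
cat > fit.py <<'E'
import cv2,numpy as np
from scipy.optimize import least_squares
from workcell import *
def proj(P,k,fish):
    R=cv2.Rodrigues(k['rvec'])[0];c=P@R.T+k['tvec'];f=210/np.tan(np.radians(k['vfov']/2))
    r=np.hypot(c[:,0],c[:,1]);s=f*np.arctan2(r,c[:,2])/r if fish else f/c[:,2]
    return np.c_[c[:,0]*s+k['cx'],c[:,1]*s+k['cy']]
def hull(x,y,zc,k,fish):
    a=np.linspace(0,2*np.pi,90);P=np.vstack([np.c_[x+.0305*np.cos(a),y+.0305*np.sin(a),0*a+zc+h] for h in(-.0125,.0125)])
    return cv2.convexHull(proj(P,k,fish).astype(np.float32))
def fit(cam,guess,fixz=None):
    im=camera(cam);k=get_calibration(cam);fish=cam=='wrist'
    hsv=cv2.cvtColor(im,cv2.COLOR_RGB2HSV);m=cv2.inRange(hsv,(20,120,50),(34,255,255))
    n,l,st,ce=cv2.connectedComponentsWithStats(m)
    p=proj(np.array([[*guess]]),k,fish)[0];i=l[int(p[1]),int(p[0])]
    pts=max(cv2.findContours((l==i).astype(np.uint8),0,1)[0],key=cv2.contourArea)[:,0].astype(float)
    pts=cv2.convexHull(pts.astype(np.float32))[:,0]
    def res(q):
        h=hull(q[0],q[1],fixz if fixz else q[2],k,fish)
        return [cv2.pointPolygonTest(h,(float(a),float(b)),True) for a,b in pts]
    r=least_squares(res,guess[:2] if fixz else guess,loss='soft_l1',diff_step=1e-3)
    return r.x,np.sqrt(np.mean(np.square(res(r.x)))),i,len(pts)
E
python3 - <<'E'
from fit import *
print(fit('wrist',[.551,-.143,.118],.118))
print(fit('scene',[.551,-.143,.118],.118))
E
```

```text
(array([ 0.55157415, -0.14212907]), np.float64(0.5266296773094266), np.int32(24), 40)
(array([ 0.55129226, -0.1433863 ]), np.float64(0.4754012457817832), np.int32(3), 20)
```

Emit:
drive_tool(steps=[[[0,0,0,-1,1,-50,0],[0,0,0,-1,1,-85,0],[0,0,0,-1,1,-96,0],[0,0,0,-1,1,-96,0],[0,0,0,-1,1,-96,255],[0,0,0,-1,1,-96,255],[0,0,0,-1,1,-96,255],[0,0,0,-1,1,-96,255]]], squeeze=25)

```text
clock: 10.92
position: [0.5518, -0.1427, 0.1746]
ee_rot: [3.141, 0.0, 1.26]
wrist_force: [-5.0, 1.5, 5.5]
gripper_width: 0.061
finger_force: 29.0
```

Emit:
drive_tool(steps=[[[0,0,0,0,0,0,255],[0,0,0,0,0,0,255],[0,0,6,0,0,0.25,255],[0,0,12,0,0,0.5,255],[0,0,18,0,0,0.75,255],[0,0,24,0,0,1,255]]], squeeze=80)

```text
clock: 11.68
position: [0.5517, -0.1422, 0.1757]
ee_rot: [3.141, 0.0, 1.682]
wrist_force: [-5.4, 3.1, 7.5]
gripper_width: 0.0601
finger_force: 84.1
```

```bash
python3 - <<'E'
from workcell import *
import cv2,numpy as np
s=sense();print(s['moment'],s['wrist_force'])
im=camera('wrist');cv2.imwrite('pics/f.png',im[:,:,::-1])
E
```

```text
[ 0.5766815   1.40340359 -0.15926417] [-5.44487077  3.13277905  7.54886832]
```

View pics/f.png

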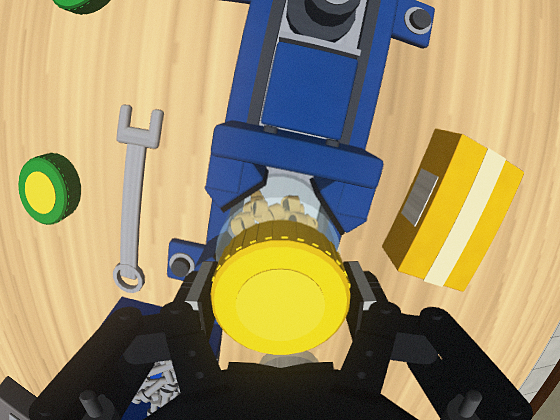

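The view shows the cap gripped at (280,295), with the turning torque already dropped to about 0.16 N m. I'll keep unscrewing.

Emit:
drive_tool(steps=[[[0,0,8,0,0,0.3,255],[0,0,16,0,0,0.7,255],[0,0,24,0,0,1,255],[0,0,32,0,0,1.3,255],[0,0,40,0,0,1.7,255],[0,0,48,0,0,2,255],[0,0,51,0,0,2.2,255],[0,0,51,0,0,2.2,255]]])

```text
clock: 12.72
position: [0.5514, -0.1429, 0.1769]
ee_rot: [-3.141, -0.0, 2.568]
wrist_force: [-4.7, 1.3, 3.7]
gripper_width: 0.0596
finger_force: 85.6
```

```bash
python3 - <<'E'
from workcell import *
from fit import *
s=sense();print(s['moment'],s['wrist_force'],s['position'],s['ee_rot'])
print(fit('wrist',[.5515,-.1425,.121]))
im=camera('scene');
for t in ['jar_label','jar']: print(t,[(round(d['score'],2),np.round(d['at'],4).tolist()) for d in tip_of('scene',t)][:2])
E
```

```text
[0.27738696 1.21377666 0.01014114] [-4.7491347  1.3386998  3.6832585] [ 0.55141319 -0.14287061  0.17691148] [-3.14090687e+00 -1.76311411e-04  2.56813530e+00]
(array([ 0.55331091, -0.14196145,  0.12035517]), np.float64(5.417212092987876), np.int32(59), 46)
jar_label []
jar [(0.9, [0.5503, -0.1418, 0.0209])]
```

The moment about the axis is now zero at 1.31 rad, so the thread is free. Lift gently.

Emit:
drive_tool(steps=[[[0,0,0,0,0,1.5,255],[0,0,0,0,0,3,255],[0,0,0,0,0,5,255],[0,0,0,0,0,5,255]]])

```text
clock: 13.42
position: [0.5515, -0.1431, 0.1812]
ee_rot: [-3.141, -0.0, 2.568]
wrist_force: [-5.7, -0.9, -0.5]
gripper_width: 0.0599
finger_force: 86.5
```

Emit:
drive_tool(steps=[[[0,0,0,0,0,5,255],[0,0,0,0,0,10,255],[0,0,0,0,0,15,255],[0,0,0,0,0,20,255],[0,0,0,0,0,20,255],[0,0,0,0,0,20,255]]])

```text
clock: 14.18
position: [0.5517, -0.1429, 0.201]
ee_rot: [-3.142, 0.0, 2.569]
wrist_force: [-0.7, 0.3, -0.9]
gripper_width: 0.0603
finger_force: 86.5
```

```bash
python3 - <<'E'
from workcell import *
from fit import *
s=sense();print(s['moment'],s['wrist_force'],s['position'])
im=camera('wrist')
a=camera('scene');cv2.imwrite('pics/g.png',np.vstack([cv2.resize(a[120:320,180:400,::-1],(440,400)) ]))
for c in ['wrist','scene']:
  for t in ['cap_center','jar','jar_mouth','jar_label','vice_handle']: print(c,t,[(round(d['score'],2),np.round(d['at'],4).tolist()) for d in tip_of(c,t)][:3])
E
```

```text
[ 0.04481048 -0.01349171  0.00101541] [-0.71985206  0.29021903 -0.88830641] [ 0.55168955 -0.14290992  0.20102595]
wrist cap_center [(0.96, [0.5521, -0.145, 0.143]), (0.87, [0.3437, -0.1418, 0.0088])]
wrist jar [(0.79, [0.5526, -0.1434, 0.0224]), (0.59, [0.6904, -0.124, 0.0017])]
wrist jar_mouth [(0.34, [0.4284, -0.1529, -0.0024])]
wrist jar_label []
wrist vice_handle [(0.95, [0.5118, 0.0794, 0.0882])]
scene cap_center [(0.95, [0.3396, -0.1438, 0.0118]), (0.64, [0.5532, -0.1417, 0.1431]), (0.62, [0.3718, 0.0399, 0.0172])]
scene jar [(0.96, [0.5524, -0.1435, 0.0205])]
scene jar_mouth [(0.91, [0.5477, -0.1433, 0.1286])]
scene jar_label [(0.88, [0.555, -0.1796, 0.0523])]
scene vice_handle [(0.9, [0.5176, 0.0787, 0.0905])]
```

View pics/g.png

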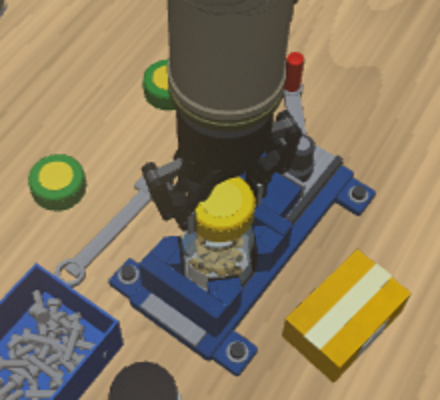

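The crop shows the cap at (225,205) held level above the open mouth. The jar is upright in the closed vice and the label has not moved.

```bash
python3 -c "
from workcell import *
print(sign_off())"
```

```text
the job is handed in; nothing more can be done
None
```

The vice is closed on the jar with the lever against its end stop. The yellow cap is unscrewed and held level and centred about 7 mm above the open mouth, and the job is handed in at about 15 s of the 42 s limit.

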